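# Weigh the sealed tub on the kitchen balance

## Robot

A 6-joint arm with a two-finger parallel gripper is mounted at the origin on the work surface. World frame = base frame: x ahead of the robot, y to its left, z up, the work surface at z = 0. Lengths are in m, angles in degrees, forces in N, time in s.
With the tool pointing down it reaches from about 0.35 to 0.875 m from the base axis. Payload 4.2 kg.
Tool frame: the origin (TCP) lies midway between the tips of the shut fingers; the grasp point (between the pads) lies 19 mm behind it; z points along the fingers, y is the line along which they close (so a half turn about z gives the same grasp; the last joint's range is limited). The gripper opens to 87 mm and grips with 3 to 60 N. Pads are 19 mm wide; open, the fingers measure 117 mm over their backs; the gripper's body (75 mm by 190 mm) begins 51 mm behind the grasp point.
Start: joints at [87.525, 22.042, 0.453, 0, -68.411, -14.817], TCP at [0.186, 0.597, 0.223] pointing down, gripper open.
Joint ranges: [-179.83, 179.83], [-69.29, 118.12], [-61.27, 80.66], [-181.25, 117.63], [-171.15, -9.14], [-177.46, 177.46]. Speed limits (degrees/s): [159.86, 159.86, 180, 180, 180, 180].

## Interface

Orientations are given as a 3x3 rotation matrix whose columns are the frame's x, y, z axes.
In Python, from station import r, cams gives the robot as it stands.
- The arm moves only by the tool play_rows, never from a script. Its argument "commands" is text: rows parted by semicolons, each of 6 numbers parted by spaces: the shift along the world's x, y, z normalised to -1 to 1, where 1 is 30 mm, then the turn, a rotation vector about the world's x, y, z normalised to -1 to 1, where 1 is 0.15 rad. A call has 1 to 20 rows; each row shifts and turns the commanded pose from where the row before left it; what a row does not reach is not made up. A row lasts 1/10 s, in which the tool goes at most 50 mm and 8.59 degrees, less where a joint would pass 70% of its speed; a pose out of reach is approached as far as the arm can. A call with a number of a shift or a turn outside -1 to 1 is refused whole. A call with a gripper value outside its range is refused whole. "grip" is the finger opening in mm, from 0 to 87, set as the call begins (left out, the last holds). The fingers move at their own pace and stop on an object; the grip force is fixed at half the most. Time passes only in rows, so rows that do not move let the fingers close. It gives the time, the measured TCP pose, the force, the opening and the grip force at its end, in the units of the state.
- r.sense(): the state, without advancing time (a new reading comes with each control period).
- cams.capture(name): name is "scene" or "top"; returns (picture, depth): 480x640x3 uint8, blue, green, red; 480x640 float32, m along the optical axis (not along the pixel's ray), 0 where there is no reading.
- cams.camera_info(name): a dict with "mtx" (3x3 intrinsics, pixels), "R" (3x3) and "t" (3): a world point X has camera coordinates R X + t. Camera axes: x right, y down, z forward; pixel columns grow to the right and rows downward; lengths in m; the calibration is good to about 2 mm. A picture is of the moment at which its call begins. camera_info takes no time and is no camera call.
- r.finish_job(): hands the job in; it is judged then, once.
The state is a dict: "time_s": time; "joints": joint angles; "joint_velocities": joint speeds; "effort": joint torques, N m; "tcp_pos": TCP position; "ee_rot": TCP orientation; "wrist_force": force on the tool from outside, world axes, zero at the start; "moment": the same for the moment, N m; "gripper_width": opening from 0.0 (shut) to 1.0 (fully open); "gripper_force": force on a finger pad.
Only numpy, scipy, OpenCV 4.12 (cv2) and the standard library are available. Lean on these libraries where they do the work, as an engineer would, in place of code of your own. Each camera call takes 0.05 s, during which the arm holds its last target. There are 200 camera calls.

## Task

Weigh the tub that stands on the balance: put the right counterweights (red 300 g, yellow 150 g, green 75 g) upright on the empty pan, one after another and without dropping them, until the beam floats level. Leave any counterweight that is not needed standing on the counter clear of the balance, and leave the tubs and the other kitchen things where they are.

Things in the scene. Friction and masses are not known exactly. Their poses are not given: they have to be found in the camera images.
- scale: fixed white two-pan kitchen balance with a dark beam and two round blue pans. Origin on the counter under the middle of the beam; its y axis runs along the beam towards the tub pan, its -y towards the weight pan; z up. The pan centres lie 150 mm either side of the pivot, which is 80 mm above the counter; a red pointer stands up 60 mm from the middle of the beam, before a white plate with a red mark. Base 130 x 260 x 28 mm; the plate reaches 140 mm above the counter
- beam (a joint): tilt of the beam, rad: 0 is level, negative when the tub pan hangs low, positive when the weight pan hangs low; stops at -0.25 and +0.25. It starts at -0.25. Away from the stops it settles (in about 1 s) at 0.001 rad for each gram by which the load in the weight pan differs from the tub, so a stand-off angle tells what is still missing. It does not matter where on a pan the load stands
- weight_pan_top (a point): centre of the top face of the weight pan, the empty flat blue disc, 150 mm in diameter and 5 mm thick, without a rim. It stays horizontal; 110 mm above the counter when the beam is level, 147 mm at the start; it sinks as it is loaded. All three counterweights fit on it side by side (in a triangle 42 mm off the centre)
- tub_pan_top (a point): centre of the top face of the tub pan, like the other; it carries one tub. 73 mm above the counter at the start
- weight_300: counterweight of 300 g (exact): upright aluminium cylinder 62 mm in diameter and 52 mm high with a red cylindrical grip, 28 mm in diameter and 50 mm high, on top (102 mm high in all). Origin: centre of its underside; z up. Stands on the counter to the robot's right; the three counterweights swap places
- weight_150: counterweight of 150 g (exact): upright aluminium cylinder 52 mm in diameter and 44 mm high with a yellow cylindrical grip, 28 mm in diameter and 50 mm high, on top (94 mm high in all). Origin: centre of its underside; z up. Stands on the counter to the robot's right; the three counterweights swap places
- weight_75: counterweight of 75 g (exact): upright aluminium cylinder 42 mm in diameter and 34 mm high with a green cylindrical grip, 28 mm in diameter and 50 mm high, on top (84 mm high in all). Origin: centre of its underside; z up. Stands on the counter to the robot's right; the three counterweights swap places
- tub_a: sealed white tub with a blue lid, 92 mm in diameter, 95 mm high; origin at the centre of its underside. The three tubs look alike; one (any of them) stands in the tub pan of the balance, the other two are spares on the low white riser at the left. To be left where it is. What a tub weighs is not known beforehand: the one in the pan weighs, to within 15 g, as much as the red and green, the red and yellow, or all three counterweights together
- tub_b: sealed white tub with a blue lid, 92 mm in diameter, 95 mm high; origin at the centre of its underside. The three tubs look alike; one (any of them) stands in the tub pan of the balance, the other two are spares on the low white riser at the left. To be left where it is
- tub_c: sealed white tub with a blue lid, 92 mm in diameter, 95 mm high; origin at the centre of its underside. The three tubs look alike; one (any of them) stands in the tub pan of the balance, the other two are spares on the low white riser at the left. To be left where it is
- pink_lid: bystander: pink lid, 72 mm across, 42 mm high, near the robot; origin under its centre
- shaker: bystander: spice jar with a green cap, 48 mm across, 105 mm high; origin under its centre
- bowl: bystander: steel bowl, 170 mm across, 60 mm high; origin under its centre
- jug: bystander: clear plastic mug, 90 mm across, 100 mm high; origin under its centre
- spatula: bystander: spatula lying on the counter; origin under its middle

How it is judged:
By the outcome, as a careful person would: the job done as asked, in the order asked, and still so for the second after the job is handed in, with the robot touching nothing.
It also fails if it takes over 70 s, if anything falls off the work surface, if the arm or the gripper's body presses on something with over 40 N, if the wrist force passes 120 N, or if a joint passes its speed limit or range.

## Working session

There is one attempt and no reset: what is moved stays moved. The work goes in short steps, Python scripts to look and compute and a tool call to move; the robot and the scene stay as the last step left them, time stands still between calls to the robot, and variables do not carry over. Pictures are saved under pics/ and viewed, at most 10 in all, crops included, and the job is handed in when it is done.

Besides the shell and the picture viewer there is one more tool, called after "Call:" by a JSON object that holds its "method" and its "body". play_rows: Moves the arm, as the interface text tells. Scaled input: -1 to 1 covers 30 mm each way for a shift and 0.15 rad each way for a turn. Its arguments: {"type":"object","properties":{"commands":{"type":"string"},"grip":{"type":"number"}},"required":["commands"]}

```bash
mkdir -p pics; cat > h.py <<'E'
import numpy as np, cv2
from station import r, cams
def w(name,d,u,v,n=1):
    i=cams.camera_info(name); K,R,t=map(np.array,(i["mtx"],i["R"],i["t"]))
    p=d[v-n:v+n+1,u-n:u+n+1]; z=np.median(p[p>0]) if (p>0).any() else 0
    return R.T@(z*np.linalg.solve(K,[u,v,1])-t.ravel())
E
python3 - <<'E'
from h import *
for n in("scene","top"):
    p,d=cams.capture(n); cv2.imwrite(f"pics/{n}0.png",p); np.save(n+"0.npy",d)
s=r.sense(); print(s["time_s"],s["tcp_pos"],np.round(s["ee_rot"],3))
E
```

```text
0.1 [0.18559446 0.59622832 0.22157309] [[ 0.955 -0.297 -0.001]
 [-0.297 -0.955 -0.002]
 [ 0.     0.002 -1.   ]]
```

View pics/scene0.png

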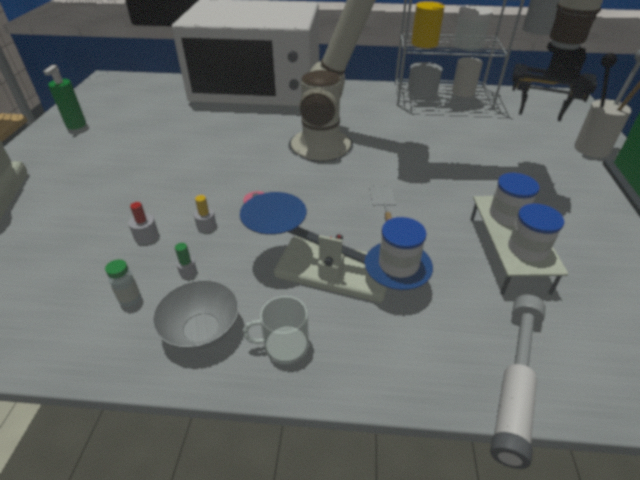

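View pics/top0.png

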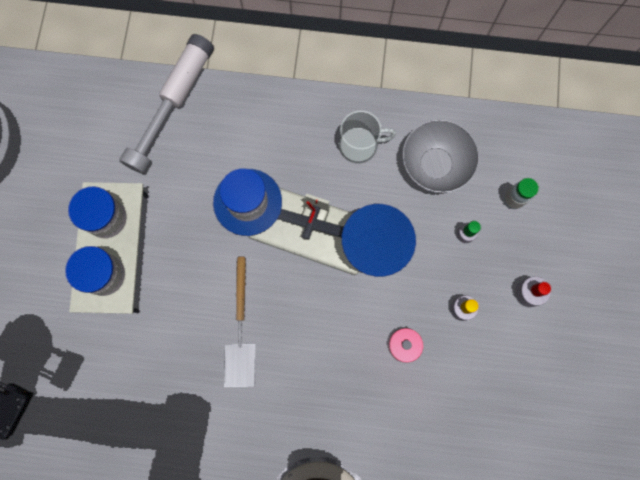

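The scene view shows the balance with its weight pan high at (273,211). In the top view the grip tops are red (541,290), yellow (471,307) and green (473,229), and the weight pan is at (378,240).

```bash
python3 - <<'E'
from h import *
p=cv2.imread("pics/top0.png"); d=np.load("top0.npy")
i=cams.camera_info("top"); print(np.round(i["R"],3).tolist(),np.round(i["t"],3).ravel(), np.round(i["mtx"],0).tolist())
for n,u,v in(("red",541,290),("yel",471,307),("grn",473,229),("pan",378,240),("tub",243,192),("lid",406,345),("shaker",527,188),("bowlrimL",404,160),("bowlrimB",440,191),("plateTop",316,198),("jugrim",360,114),("pointer",312,205),("panL",345,240),("panR",411,240),("panT",378,208),("panB",378,272)):
    print(n,np.round(w("top",d,u,v),3))
# blobs: centroid of points at grip-top height
K,R,t=map(np.array,(i["mtx"],i["R"],i["t"]))
v,u=np.mgrid[:480,:640]; P=(np.stack([u,v,np.ones_like(u)],-1)@np.linalg.inv(K).T*d[...,None]-t.ravel())@R
for n,u0,v0,h in(("red",541,290,.102),("yel",471,307,.094),("grn",473,229,.084)):
    c=P[v0-22:v0+23,u0-22:u0+23].reshape(-1,3); m=abs(c[:,2]-h)<.012; q=c[m]
    print(n,m.sum(),q.mean(0).round(4),((q.min(0)+q.max(0))/2).round(4),np.ptp(q,0).round(3))
c=P[195:285,330:425].reshape(-1,3); q=c[abs(c[:,2]-.147)<.01]; print("pan",len(q),q.mean(0).round(4),((q.min(0)+q.max(0))/2).round(4),np.ptp(q,0).round(3))
E
```

```text
[[0.118, -0.993, -0.002], [-0.971, -0.115, -0.208], [0.206, 0.026, -0.978]] [0.003 0.585 1.266] [[616.0, 0.0, 317.0], [0.0, 616.0, 228.0], [0.0, 0.0, 1.0]]
red [ 0.497 -0.399  0.102]
yel [ 0.446 -0.261  0.096]
grn [ 0.612 -0.257  0.084]
pan [ 0.552 -0.055  0.149]
tub [0.613 0.224 0.17 ]
lid [ 0.357 -0.143  0.041]
shaker [ 0.708 -0.359  0.105]
bowlrimL [ 0.756 -0.101  0.059]
bowlrimB [ 0.698 -0.188  0.045]
plateTop [0.625 0.079 0.141]
jugrim [0.84  0.007 0.088]
pointer [0.622 0.087 0.091]
panL [0.544 0.011 0.148]
panR [ 0.559 -0.12   0.149]
panT [ 0.617 -0.048  0.148]
panB [ 0.488 -0.061  0.149]
red 163 [ 0.5015 -0.403   0.1014] [ 0.5027 -0.4034  0.1009] [0.027 0.026 0.021]
yel 160 [ 0.4494 -0.26    0.0937] [ 0.4496 -0.2614  0.0926] [0.027 0.027 0.021]
grn 145 [ 0.6166 -0.2571  0.0837] [ 0.6172 -0.2578  0.0816] [0.026 0.028 0.018]
pan 4275 [ 0.5528 -0.0551  0.1479] [ 0.5534 -0.0547  0.1467] [0.149 0.149 0.018]
```

Call:
{"method": "play_rows", "body": {"commands": "0 0 1 0 0 0;0 0 1 0 0 0;0 0 1 0 0 0;0 0 1 0 0 0;1 -0.65 0 0 0 0;1 -0.65 0 0 0 0;1 -0.65 0 0 0 0;1 -0.65 0 0 0 0;1 -0.65 0 0 0 0;1 -0.65 0 0 0 0;1 -0.65 0 0 0 0;1 -0.65 0 0 0 0;1 -0.65 0 0 0 0;1 -0.65 0 0 0 0;0 -1 0 0 0 0;0 -1 0 0 0 0;0 -1 0 0 0 0;0 -1 0 0 0 0;0 -1 0 0 0 0;0 -1 0 0 0 0", "grip": 60}}

```text
time_s: 2.1
tcp_pos: [0.4854, 0.2204, 0.3421]
ee_rot: [[0.955, -0.297, -0.001], [-0.297, -0.955, -0.0], [-0.001, 0.001, -1.0]]
wrist_force: [1.0, 1.5, 0.9]
gripper_width: 0.693
gripper_force: 0.0
```

Call:
{"method": "play_rows", "body": {"commands": "0.03 -1 0 0 0 0;0.03 -1 0 0 0 0;0.03 -1 0 0 0 0;0.03 -1 0 0 0 0;0.03 -1 0 0 0 0;0.03 -1 0 0 0 0;0.03 -1 0 0 0 0;0.03 -1 0 0 0 0;0.03 -1 0 0 0 0;0.03 -1 0 0 0 0;0.03 -1 0 0 0 0;0.03 -1 0 0 0 0;0.03 -1 0 0 0 0;0.03 -1 0 0 0 0;0.03 -1 0 0 0 0;0.03 -1 0 0 0 0;0.03 -1 -0.5 0 0 0;0.03 -1 -0.5 0 0 0;0.02 -1 -0.5 0 0 0;0 -1 -0.5 0 0 0"}}

```text
time_s: 4.1
tcp_pos: [0.5023, -0.3793, 0.2813]
ee_rot: [[0.955, -0.297, -0.001], [-0.297, -0.955, 0.001], [-0.001, -0.0, -1.0]]
wrist_force: [-0.5, 0.1, 1.0]
gripper_width: 0.693
gripper_force: 0.0
```

Call:
{"method": "play_rows", "body": {"commands": "0 -0.7 -0.5 0 0 0;0 0 -1 0 0 0;0 0 -1 0 0 0;0 0 -1 0 0 0;0 0 -1 0 0 0;0 0 -0.5 0 0 0;0 0 0 0 0 0;0 0 0 0 0 0"}}

```text
time_s: 4.9
tcp_pos: [0.5027, -0.3995, 0.1327]
ee_rot: [[0.955, -0.297, -0.0], [-0.297, -0.955, -0.0], [-0.0, 0.0, -1.0]]
wrist_force: [0.1, -1.8, -0.3]
gripper_width: 0.688
gripper_force: 0.0
```

Call:
{"method": "play_rows", "body": {"commands": "0 -0.12 -0.5 0 0 0;0 0 -0.6 0 0 0;0 0 -0.6 0 0 0;0 0 -0.5 0 0 0;0 0 -0.13 0 0 0;0 0 0 0 0 0"}}

```text
time_s: 5.5
tcp_pos: [0.5025, -0.403, 0.0623]
ee_rot: [[0.955, -0.297, -0.0], [-0.297, -0.955, 0.0], [-0.0, 0.0, -1.0]]
wrist_force: [-0.6, 0.4, 1.2]
gripper_width: 0.689
gripper_force: 0.0
```

Call:
{"method": "play_rows", "body": {"commands": "0 0 0 0 0 0;0 0 0 0 0 0;0 0 0 0 0 0;0 0 0 0 0 0;0 0 0 0 0 0;0 0 0 0 0 0;0 0 0 0 0 0;0 0 0 0 0 0", "grip": 15}}

```text
time_s: 6.3
tcp_pos: [0.5026, -0.4031, 0.0629]
ee_rot: [[0.955, -0.297, 0.0], [-0.297, -0.955, -0.0], [0.0, 0.0, -1.0]]
wrist_force: [-0.5, -1.5, 1.8]
gripper_width: 0.311
gripper_force: 30.0
```

Call:
{"method": "play_rows", "body": {"commands": "0 0 0.5 0 0 0;0 0 1 0 0 0;0 0 1 0 0 0;0 0 1 0 0 0;0 0 1 0 0 0;0 0 1 0 0 0;0 0 1 0 0 0;0.2 0.5 0.5 0 0 0;0.26 1 0 0 0 0;0.26 1 0 0 0 0;0.26 1 0 0 0 0;0.26 1 0 0 0 0;0.26 1 0 0 0 0;0.26 1 0 0 0 0;0.26 1 0 0 0 0;0.26 1 0 0 0 0;0.26 1 0 0 0 0;0.2 1 0 0 0 0;0 0.6 0 0 0 0;0 0.3 0 0 0 0"}}

```text
time_s: 8.3
tcp_pos: [0.5839, -0.0582, 0.2709]
ee_rot: [[0.955, -0.295, -0.004], [-0.295, -0.955, 0.001], [-0.004, 0.0, -1.0]]
wrist_force: [-0.6, -0.7, -2.8]
gripper_width: 0.31
gripper_force: 30.0
```

Call:
{"method": "play_rows", "body": {"commands": "0 0 -0.7 0 0 0;0 0 -0.7 0 0 0;0 0 -0.5 0 0 0;0 0 0 0 0 0;0 0 0 0 0 0"}}

```text
time_s: 8.8
tcp_pos: [0.5846, -0.061, 0.2155]
ee_rot: [[0.955, -0.297, -0.001], [-0.297, -0.955, -0.0], [-0.001, 0.001, -1.0]]
wrist_force: [0.4, 0.7, -2.1]
gripper_width: 0.317
gripper_force: 30.0
```

```bash
python3 - <<'E'
from h import *
p,d=cams.capture("top"); a=cv2.resize(p[150:310,290:480],None,fx=2.1,fy=2.1)
q,e=cams.capture("scene"); b=cv2.resize(q[120:280,220:410],None,fx=2.1,fy=2.1)
cv2.imwrite("pics/1.png",np.hstack([a,b])); print(r.sense()["tcp_pos"],r.sense()["wrist_force"])
for u,v in((273,211),(255,215),(290,205)): print(np.round(w("scene",e,u,v),3))
E
```

```text
[ 0.58533725 -0.06095602  0.21669904] [-0.10725037  0.01001843 -2.1904683 ]
[ 0.609 -0.042  0.191]
[ 0.609 -0.081  0.177]
[ 0.531 -0.019  0.148]
```

View pics/1.png

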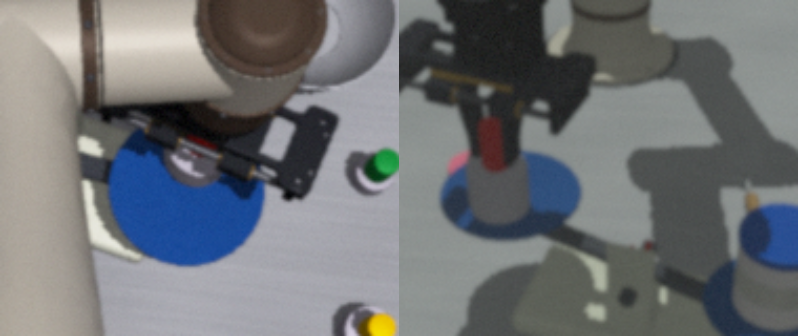

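Red is held upright over the near-front part of the pan (left panel about (195,160)) and is some 5 mm above it.

Call:
{"method": "play_rows", "body": {"commands": "0 0 -0.1 0 0 0;0 0 -0.1 0 0 0;0 0 -0.06 0 0 0;0 0 0 0 0 0;0 0 0 0 0 0;0 0 0 0 0 0"}}

```text
time_s: 9.5
tcp_pos: [0.5848, -0.061, 0.2081]
ee_rot: [[0.955, -0.297, 0.0], [-0.297, -0.955, -0.0], [0.0, 0.0, -1.0]]
wrist_force: [0.3, -0.0, -1.3]
gripper_width: 0.313
gripper_force: 30.0
```

```bash
python3 - <<'E'
from h import *
for k in range(4):
    q,e=cams.capture("scene"); s=r.sense(); print(s["tcp_pos"].round(4) if hasattr(s["tcp_pos"],"round") else s["tcp_pos"],s["wrist_force"][2],[round(w("scene",e,u,v,2)[2],4) for u,v in((290,205),(293,213))])
E
```

```text
[ 0.5848 -0.061   0.2081] -1.2933081551544188 [np.float64(0.1461), np.float64(0.146)]
[ 0.5848 -0.0609  0.2081] -1.527320159889971 [np.float64(0.1459), np.float64(0.1461)]
[ 0.5848 -0.0609  0.208 ] -1.2287987228359667 [np.float64(0.146), np.float64(0.1458)]
[ 0.5848 -0.0609  0.208 ] -2.0647976852394914 [np.float64(0.1453), np.float64(0.1459)]
```

Call:
{"method": "play_rows", "body": {"commands": "0 0 -0.08 0 0 0;0 0 -0.08 0 0 0;0 0 -0.08 0 0 0;0 0 -0.08 0 0 0;0 0 0 0 0 0;0 0 0 0 0 0;0 0 0 0 0 0;0 0 0 0 0 0;0 0 0 0 0 0"}}

```text
time_s: 10.6
tcp_pos: [0.5847, -0.0608, 0.1983]
ee_rot: [[0.955, -0.297, 0.0], [-0.297, -0.955, 0.0], [0.0, -0.0, -1.0]]
wrist_force: [-0.3, -0.6, -0.9]
gripper_width: 0.314
gripper_force: 30.0
```

```bash
python3 - <<'E'
from h import *
for k in range(6):
    q,e=cams.capture("scene"); s=r.sense(); print(s["tcp_pos"][2],s["wrist_force"][2],[round(w("scene",e,u,v,2)[2],4) for u,v in((290,205),(293,213))])
E
```

```text
0.19828356749638823 -0.5112832714294463 [np.float64(0.1358), np.float64(0.1364)]
0.19828650296235595 0.3817384569173612 [np.float64(0.136), np.float64(0.1358)]
0.198250710803993 -0.8598093335242708 [np.float64(0.1364), np.float64(0.1363)]
0.19826417549776854 -0.7650535984287691 [np.float64(0.1362), np.float64(0.1364)]
0.19824530294642637 -0.5856032402656419 [np.float64(0.1358), np.float64(0.1367)]
0.19822944725287192 0.0852223336358211 [np.float64(0.1356), np.float64(0.1362)]
```

Nearly balanced on the pan; release gently.

Call:
{"method": "play_rows", "body": {"commands": "0 0 0 0 0 0;0 0 0 0 0 0;0 0 0 0 0 0;0 0 0 0 0 0", "grip": 32}}

```text
time_s: 11.3
tcp_pos: [0.5849, -0.0608, 0.1984]
ee_rot: [[0.955, -0.297, 0.0], [-0.297, -0.955, -0.0], [0.0, -0.0, -1.0]]
wrist_force: [0.3, -0.6, -0.4]
gripper_width: 0.369
gripper_force: 0.1
```

Call:
{"method": "play_rows", "body": {"commands": "0 0 0 0 0 0;0 0 0 0 0 0;0 0 0 0 0 0;0 0 0.3 0 0 0;0 0 0.5 0 0 0;0 0 1 0 0 0;0 0 1 0 0 0;0 -0.5 1 0 0 0;0 -1 0.5 0 0 0;0 -1 0 0 0 0;0 -1 0 0 0 0;0 -1 0 0 0 0;0 -1 0 0 0 0;0 -1 0 0 0 0", "grip": 48}}

```text
time_s: 12.7
tcp_pos: [0.5846, -0.2571, 0.3282]
ee_rot: [[0.955, -0.297, 0.001], [-0.297, -0.955, -0.0], [0.001, 0.0, -1.0]]
wrist_force: [0.4, -0.0, 0.7]
gripper_width: 0.551
gripper_force: 0.0
```

```bash
cat > m.py <<'E'
from h import *
import sys
p,d=cams.capture("top"); i=cams.camera_info("top"); K,R,t=map(np.array,(i["mtx"],i["R"],i["t"]))
v,u=np.mgrid[:480,:640]; P=(np.stack([u,v,np.ones_like(u)],-1)@np.linalg.inv(K).T*d[...,None]-t.ravel())@R
H=cv2.cvtColor(p,cv2.COLOR_BGR2HSV); hu,sa,va=[H[...,k].astype(int) for k in range(3)]
X,Y,Z=P[...,0],P[...,1],P[...,2]; near=(np.hypot(X-.553,Y+.057)<.09)&(Z>.05)&(d>0)
m=near&(abs(hu-112)<14)&(sa>120)&(Z<.16); m=cv2.erode(m.astype(np.uint8),np.ones((3,3)))>0
z=np.median(Z[m]); print("pan",m.sum(),z.round(4),"tilt",((.110-z)/.15).round(4))
for n,a in(("red",((hu<8)|(hu>172))),("yel",abs(hu-25)<8),("grn",abs(hu-65)<15)):
    for nm,reg in(("pan",near&(Z>z+.06)),("ctr",(Y<-.18)&(Z>.03)&(X<.66))):
        k=a&(sa>120)&(va>60)&reg
        if k.sum()>20:
            zz=np.percentile(Z[k],90); k&=Z>zz-.012; print(n,nm,k.sum(),[round((a.min()+a.max())/2,4) for a in(X[k],Y[k])],zz.round(4))
s=r.sense(); print(s["time_s"],s["tcp_pos"])
if len(sys.argv)>1:
    q,e=cams.capture("scene")
    cv2.imwrite(sys.argv[1],np.hstack([cv2.resize(p[150:310,290:480],None,fx=2.1,fy=2.1),cv2.resize(q[120:280,220:410],None,fx=2.1,fy=2.1)]))
E
python3 m.py pics/2.png
```

```text
pan 1554 0.1218 tilt -0.079
red pan 164 [np.float64(0.583), np.float64(-0.062)] 0.2259
yel ctr 152 [np.float64(0.5027), np.float64(-0.2327)] 0.0974
grn ctr 104 [np.float64(0.6174), np.float64(-0.2579)] 0.0883
12.75 [ 0.58429698 -0.26089844  0.32760067]
```

View pics/2.png

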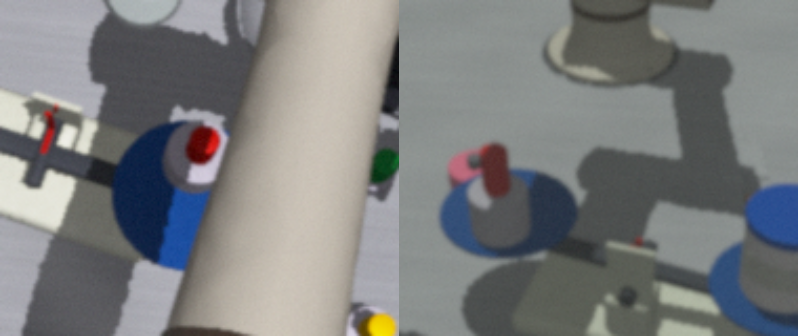

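Red stands upright on the pan (left panel (195,150)). The tilt of -0.079 means green is what is missing. Yellow is still on the counter.

Call:
{"method": "play_rows", "body": {"commands": "0.5 0.1 -0.5 0 0 0;0.5 0 -1 0 0 0;0.1 0 -1 0 0 0;0 0 -1 0 0 0;0 0 -1 0 0 0;0 0 -1 0 0 0;0 0 -1 0 0 0;0 0 -0.5 0 0 0;0 0 0 0 0 0;0 0 0 0 0 0"}}

```text
time_s: 13.8
tcp_pos: [0.6185, -0.252, 0.1173]
ee_rot: [[0.955, -0.296, 0.0], [-0.296, -0.955, -0.0], [0.0, 0.0, -1.0]]
wrist_force: [0.1, -0.6, 0.4]
gripper_width: 0.547
gripper_force: 0.0
```

```bash
python3 m.py
```

```text
pan 1092 0.1217 tilt -0.0781
red pan 38 [np.float64(0.5496), np.float64(-0.0434)] 0.2258
yel ctr 147 [np.float64(0.4497), np.float64(-0.2604)] 0.0971
grn ctr 58 [np.float64(0.6112), np.float64(-0.2485)] 0.0876
13.85 [ 0.61897029 -0.25229034  0.11826101]
```

Call:
{"method": "play_rows", "body": {"commands": "-0.07 -0.18 0 0 0 0;0 0 -0.5 0 0 0;0 0 -0.6 0 0 0;0 0 -0.6 0 0 0;0 0 -0.5 0 0 0;0 0 -0.2 0 0 0;0 0 0 0 0 0;0 0 0 0 0 0"}}

```text
time_s: 14.65
tcp_pos: [0.6163, -0.2585, 0.0461]
ee_rot: [[0.955, -0.297, 0.001], [-0.297, -0.955, -0.001], [0.002, 0.0, -1.0]]
wrist_force: [0.2, 0.3, 0.2]
gripper_width: 0.55
gripper_force: 0.0
```

Call:
{"method": "play_rows", "body": {"commands": "0 0 0 0 0 0;0 0 0 0 0 0;0 0 0 0 0 0;0 0 0 0 0 0;0 0 0 0 0 0;0 0 0 0 0 0;0 0 0 0 0 0", "grip": 15}}

```text
time_s: 15.35
tcp_pos: [0.6158, -0.2583, 0.0456]
ee_rot: [[0.955, -0.297, 0.001], [-0.297, -0.955, -0.0], [0.001, 0.0, -1.0]]
wrist_force: [-0.6, 0.6, 2.5]
gripper_width: 0.313
gripper_force: 30.0
```

Call:
{"method": "play_rows", "body": {"commands": "0 0 0.5 0 0 0;0 0 1 0 0 0;0 0 1 0 0 0;0 0 1 0 0 0;0 0 1 0 0 0;0 0 1 0 0 0;0 0 1 0 0 0;0 0 1 0 0 0;0 0 0.5 0 0 0;-0.46 0.5 0 0 0 0;-0.46 1 0 0 0 0;-0.46 1 0 0 0 0;-0.46 1 0 0 0 0;-0.46 1 0 0 0 0;-0.46 1 0 0 0 0;-0.47 0.9 0 0 0 0;0 0.45 0 0 0 0;0 0 0 0 0 0;0 0 0 0 0 0"}}

```text
time_s: 17.25
tcp_pos: [0.5191, -0.0529, 0.2856]
ee_rot: [[0.955, -0.297, 0.001], [-0.297, -0.955, -0.0], [0.001, 0.0, -1.0]]
wrist_force: [0.3, -0.2, -0.9]
gripper_width: 0.314
gripper_force: 30.0
```

Call:
{"method": "play_rows", "body": {"commands": "0 0 -0.5 0 0 0;0 0 -0.8 0 0 0;0 0 -0.8 0 0 0;0 0 -0.5 0 0 0;0 0 0 0 0 0;0 0 0 0 0 0"}}

```text
time_s: 17.85
tcp_pos: [0.5194, -0.0536, 0.2075]
ee_rot: [[0.955, -0.298, 0.0], [-0.298, -0.955, -0.001], [0.0, 0.001, -1.0]]
wrist_force: [-1.0, 0.0, -0.2]
gripper_width: 0.316
gripper_force: 30.0
```

```bash
python3 m.py pics/3.png
```

```text
pan 505 0.1216 tilt -0.0773
yel ctr 148 [np.float64(0.4496), np.float64(-0.261)] 0.0981
17.9 [ 0.5197261  -0.05337776  0.20813293]
```

View pics/3.png

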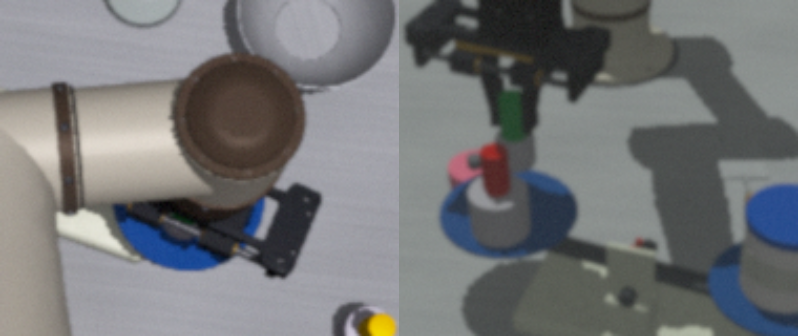

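Green hangs upright over the free rear half of the pan, behind red (right panel (515,150)), about 40 mm up.

Call:
{"method": "play_rows", "body": {"commands": "0 0 -0.5 0 0 0;0 0 -0.5 0 0 0;0 0 -0.15 0 0 0;0 0 -0.1 0 0 0;0 0 -0.07 0 0 0;0 0 -0.07 0 0 0;0 0 -0.07 0 0 0;0 0 -0.07 0 0 0;0 0 0 0 0 0;0 0 0 0 0 0;0 0 0 0 0 0;0 0 0 0 0 0;0 0 0 0 0 0"}}

```text
time_s: 19.25
tcp_pos: [0.5187, -0.0528, 0.1614]
ee_rot: [[0.955, -0.297, -0.0], [-0.297, -0.955, 0.0], [-0.0, -0.0, -1.0]]
wrist_force: [-0.8, 0.6, -1.5]
gripper_width: 0.311
gripper_force: 30.0
```

```bash
python3 m.py
```

```text
pan 323 0.1164 tilt -0.0427
yel ctr 145 [np.float64(0.4497), np.float64(-0.2604)] 0.0974
19.3 [ 0.51872382 -0.05275516  0.16139107]
```

Green is in contact and the pan is sinking with it. Follow 5 mm further, then release gently.

Call:
{"method": "play_rows", "body": {"commands": "0 0 -0.06 0 0 0;0 0 -0.06 0 0 0;0 0 -0.05 0 0 0;0 0 0 0 0 0;0 0 0 0 0 0;0 0 0 0 0 0;0 0 0 0 0 0;0 0 0 0 0 0"}}

```text
time_s: 20.1
tcp_pos: [0.5187, -0.0528, 0.1563]
ee_rot: [[0.955, -0.297, -0.0], [-0.297, -0.955, -0.0], [0.0, 0.0, -1.0]]
wrist_force: [-1.1, -0.3, -0.1]
gripper_width: 0.314
gripper_force: 30.0
```

Call:
{"method": "play_rows", "body": {"commands": "0 0 0 0 0 0;0 0 0 0 0 0;0 0 0 0 0 0;0 0 0 0 0 0;0 0 0 0 0 0", "grip": 32}}

```text
time_s: 20.6
tcp_pos: [0.5188, -0.0528, 0.1563]
ee_rot: [[0.955, -0.297, 0.0], [-0.297, -0.955, -0.0], [0.0, -0.0, -1.0]]
wrist_force: [-0.2, 0.0, 0.3]
gripper_width: 0.369
gripper_force: 0.0
```

Call:
{"method": "play_rows", "body": {"commands": "0 0 0 0 0 0;0 0 0 0 0 0;0 0 0 0 0 0;0 0 0.3 0 0 0;0 0 0.5 0 0 0;0 0 1 0 0 0;0 0 1 0 0 0;0 0 1 0 0 0;0 -0.5 1 0 0 0;0 -1 0.5 0 0 0;0 -1 0 0 0 0;0 -1 0 0 0 0;0 -1 0 0 0 0;0 -1 0 0 0 0;0 -1 0 0 0 0;0 -1 0 0 0 0;0 -1 0 0 0 0;0 0 0 0 0 0;0 0 0 0 0 0", "grip": 46}}

```text
time_s: 22.5
tcp_pos: [0.5185, -0.3081, 0.3154]
ee_rot: [[0.954, -0.298, -0.0], [-0.298, -0.954, 0.0], [-0.0, -0.0, -1.0]]
wrist_force: [-0.4, 0.1, 0.5]
gripper_width: 0.528
gripper_force: 0.0
```

```bash
python3 m.py pics/4.png
```

```text
pan 2094 0.1106 tilt -0.0041
red pan 164 [np.float64(0.5845), np.float64(-0.0617)] 0.2149
grn pan 118 [np.float64(0.5188), np.float64(-0.0535)] 0.1974
22.55 [ 0.51862063 -0.30750402  0.31553408]
```

View pics/4.png

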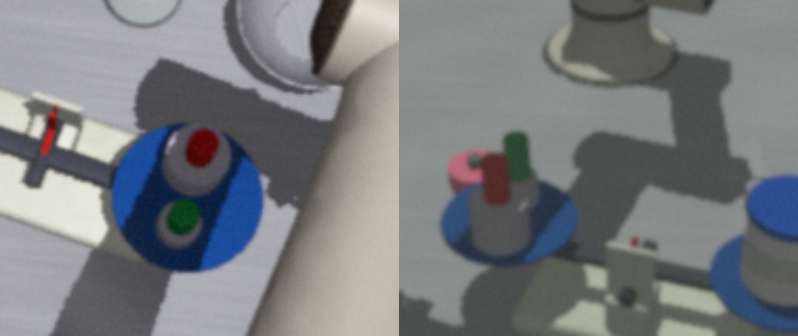

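Red and green both stand upright on the pan (left panel (195,150) and (183,218)). The tilt is about -0.004, which is level to within the tub's 15 g tolerance. The arm is clear, so I hand in.

```bash
python3 -c "
from station import r
print(r.finish_job())"
```

```text
the job is handed in; nothing more can be done
None
```

The tub is weighed and the job is handed in: red (300 g) and green (75 g) stand upright on the pan, and the beam floats level at about -0.004 rad (the tub is roughly 379 g). Yellow was not needed and was left on the counter.

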